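# Lid the two bolt cans

### The arm

A 6-joint arm with a two-finger parallel gripper is mounted at the origin on the work surface. World frame = base frame: x ahead of the robot, y to its left, z up, the work surface at z = 0. Lengths are in m, angles in rad, forces in N, time in s.
With the tool pointing down it reaches from about 0.375 to 0.975 m from the base axis. Payload 3.8 kg.
Tool frame: the origin (TCP) lies at the very end of the fingers, on their centre line; the grasp point (between the pads) lies 19 mm behind it; z points along the fingers, y is the line along which they close (so a half turn about z gives the same grasp; the last joint's range is limited). The gripper opens to 85 mm and grips with 20 to 120 N. Pads are 22 mm wide; open, the fingers measure 114 mm over their backs; the gripper's body (76 mm by 85 mm) begins 54 mm behind the grasp point. The pads swing forward as they close: fully open they stand 13 mm farther back than shut.
Start: joints at [1.248, 0.264, 1.604, -0, 1.274, -0.037], TCP at [0.19, 0.648, 0.203] pointing down, gripper open.
Joint ranges: [-2.63, 2.63], [-0.94, 2.18], [0.31, 2.57], [-1.31, 4.45], [0, 2.66], [-2.55, 2.55]. Speed limits (rad/s): [2.57, 2.57, 3.14, 3.14, 3.14, 3.14].

### API

Orientations are given as a rotation vector (axis times angle).
In Python, from workcell import bot, vision gives the robot as it stands. The module is installed in compiled form; this text tells all that it offers.
- The arm moves only by the tool play_rows, never from a script. Its argument "moves" is a list that holds one entry, the list of rows, each a list of 7 numbers: the turn, a rotation vector about the tool's x, y, z as a fraction of full scale, then the shift along the tool's x, y, z as a fraction of full scale, then the finger opening in mm, from 0 to 85.4. In form: [[[ax, ay, az, x, y, z, jaw], ...]]. A call has 1 to 5 rows; each row shifts and turns the commanded pose from where the row before left it, along the tool's axes as they then stand; what a row does not reach is not made up. Full scale, the value 1, is 0.1 m for a shift and 0.5 rad for a turn. A row lasts 1/12 s, in which the tool goes at most 41.7 mm and 7.16 degrees, less where a joint would pass 70% of its speed; a pose out of reach is approached as far as the arm can. A call with a number of a shift or a turn outside -1 to 1 is refused whole. A call with a gripper value outside its range is refused whole. The fingers move at their own pace and stop on an object; "newtons" is the grip in N (left out, the last holds). Time passes only in rows, so rows that do not move let the fingers close. It gives the time, the measured TCP pose, the force, the opening and the grip force at its end, in the units of the state.
- bot.read_state(): the state, without advancing time (a new reading comes with each control period).
- vision.read_camera(name): name is "scene" or "top"; returns a dict with "image" (480x640x3 uint8, red, green, blue), "depth" (480x640 float32, m along the optical axis (not along the pixel's ray), 0 where there is no reading), "K" (3x3 intrinsics, pixels), "dist" ([k1, k2, p1, p2, k3] as OpenCV has them; the pictures are not rectified), "R" (3x3) and "t" (3): a world point X has camera coordinates R X + t. Camera axes: x right, y down, z forward; pixel columns grow to the right and rows downward; lengths in m; the calibration is good to about 2 mm. A picture is of the moment at which its call begins.
- bot.finish_job(): hands the job in; it is judged then, once.
The state is a dict: "time": time; "q": joint angles; "joint_vel": joint speeds; "joint_torque": joint torques, N m; "tool_pos": TCP position; "tcp_rot": TCP orientation; "wrist_force": force on the tool from outside, world axes, zero at the start; "torque": the same for the moment, N m; "width": opening from 0.0 (shut) to 1.0 (fully open); "grip_force": force on a finger pad.
Only numpy, scipy, OpenCV 4.12 (cv2) and the standard library are available. Lean on these libraries where they do the work, as an engineer would, in place of code of your own. Each camera call takes 0.05 s, during which the arm holds its last target. There are 200 camera calls.

### The job

Two cans of bolts stand open on the garage bench and their lids lean on the sloping stands: put each lid on the can it fits, turning it until its lugs drop into the notches inside and it lies fully home, flat on the rim. Do not force a lid down, and leave the other things on the bench where they are.

Things in the scene. Friction and masses are not known exactly. Their poses are not given: they have to be found in the camera images.
- lid_large: Larger round steel lid, loose, about 300 g, flange 126 mm across. Origin on its axis, level with the feet of its lugs. Along its z: three lugs 0-8 mm, plug 105 mm across 8-26, flange 26-31 (with three thin seat pads below), black bar handle 31-53. Lugs at 0, 120 and 240 degrees from lid x, 14 mm wide, 44-51 mm off the axis. Starts leaning on its stand.
- lid_large_grip (a point): Middle of that lid's handle, 44 mm along lid z from the lid origin; axes as the lid. The handle is 14 mm thick (lid x) and 90 mm long (lid y), too long to span end to end. At the start it is level and lid z leans 38 degrees from vertical, towards the stand's +x.
- can_large: Larger open steel can of bolts, fixed, 120 mm across outside, 112 inside, 90 mm tall. Origin under its centre, z up; small blank card holder on its -x side. When its lid is home the flange lies on the rim, lid origin 64 mm above the can origin; with the lugs on the ledge inside it stands 7 mm proud.
- can_large_rim (a point): Centre of that can's mouth, at rim height; axes as the can. 19 mm below it a ledge ring 14 mm wide runs round the inside, with three notches 120 degrees apart, about 28 mm wide (some 0.1 rad of play each way for a lug). Their angle is not reported: one notch lies anywhere up to 0.45 rad either way from the can's x axis.
- stand_large: Fixed plywood stand carrying the larger lid (both stands look the same), 140 mm wide, 125 deep, 110 high. Its board slopes 38 degrees, facing its own +x (away from the robot). Origin under its centre on the bench. The lid's lugs rest on the board, its plug against two 22 mm dowels.
- lid_small: Smaller round steel lid, loose, about 220 g, flange 98 mm across. Origin on its axis, level with the feet of its lugs. Along its z: three lugs 0-8 mm, plug 77 mm across 8-26, flange 26-31 (with three thin seat pads below), black bar handle 31-53. Lugs at 0, 120 and 240 degrees from lid x, 12 mm wide, 30-37 mm off the axis. Starts leaning on its stand.
- lid_small_grip (a point): Middle of that lid's handle, 44 mm along lid z from the lid origin; axes as the lid. The handle is 14 mm thick (lid x) and 90 mm long (lid y), too long to span end to end. At the start it is level and lid z leans 38 degrees from vertical, towards the stand's +x.
- can_small: Smaller open steel can of bolts, fixed, 92 mm across outside, 84 inside, 90 mm tall. Origin under its centre, z up; small blank card holder on its -x side. When its lid is home the flange lies on the rim, lid origin 64 mm above the can origin; with the lugs on the ledge inside it stands 7 mm proud.
- can_small_rim (a point): Centre of that can's mouth, at rim height; axes as the can. 19 mm below it a ledge ring 14 mm wide runs round the inside, with three notches 120 degrees apart, about 24 mm wide (some 0.1 rad of play each way for a lug). Their angle is not reported: one notch lies anywhere up to 0.45 rad either way from the can's x axis.
- stand_small: Fixed plywood stand carrying the smaller lid (both stands look the same), 140 mm wide, 125 deep, 110 high. Its board slopes 38 degrees, facing its own +x (away from the robot). Origin under its centre on the bench. The lid's lugs rest on the board, its plug against two 22 mm dowels.
- hammer: Bystander: claw hammer lying on the bench.
- jar: Bystander: closed grey plastic jar, 68 mm across, 85 mm tall, standing.
- tape: Bystander: yellow roll of tape lying flat, 100 mm across, 48 mm high.
There are look-alikes about, which are no part of the job. Leave any orange or red look-alike of the lid_large alone.

How it is judged:
At the end, for the whole second after the job is handed in: Each lid lies on its own can, fully home: its origin 58 to 66.5 mm above the can's origin (64 when home, 71 or more when the lugs are still on the ledge), within 6 mm of the can's axis, tipped less than 0.06 rad, at rest (under 20 mm/s) (z of lid_large in the frame of can_large between 0.058 and 0.0665 m and horizontal distance between lid_large and can_large below 0.006 m and angle between each of lid_large, lid_small's own z axis and vertical below 0.06 rad and linear speed of each of lid_large, lid_small below 0.02 m/s and z of lid_small in the frame of can_small between 0.058 and 0.0665 m and horizontal distance between lid_small and can_small below 0.006 m); the robot touches nothing.
It fails at once if the larger lid is forced against its can with more than 80 N (contact force between lid_large and can_large above 80 N).
It fails at once if the smaller lid is forced against its can with more than 80 N (contact force between lid_small and can_small above 80 N).
It fails at once if the hammer is moved by more than 40 mm (distance of hammer from where it was at the start of the episode above 0.04 m).
It fails at once if the jar is moved by more than 40 mm (distance of jar from where it was at the start of the episode above 0.04 m).
It fails at once if the roll of tape is moved by more than 40 mm (distance of tape from where it was at the start of the episode above 0.04 m).
It also fails if it takes over 64 s, if anything falls off the work surface, if the arm or the gripper's body presses on something with over 40 N, if the wrist force passes 120 N, or if a joint passes its speed limit or range.

## Working session

There is one attempt and no reset: what is moved stays moved. The work goes in short steps, Python scripts to look and compute and a tool call to move; the robot and the scene stay as the last step left them, time stands still between calls to the robot, and variables do not carry over. Pictures are saved under pics/ and viewed, at most 10 in all, crops included, and the job is handed in when it is done.

Besides the shell and the picture viewer there is one more tool, called after "Request:" as name([rows], argument=value, ...), one row to a line, values as JSON. play_rows: Moves the arm, as the interface text tells. Its arguments: {"type":"object","properties":{"moves":{"type":"array","items":{"type":"array","items":{"type":"array","items":{"type":"number"}}}},"newtons":{"type":"number"}},"required":["moves"]}

```bash
mkdir -p pics; python3 - <<'E'
from workcell import bot, vision
import cv2,numpy as np
print(bot.read_state())
for n in("scene","top"):
    c=vision.read_camera(n); cv2.imwrite(f"pics/{n}0.png",c["image"][:,:,::-1]); np.savez(f"{n}0.npz",**c)
    print(n,c["K"].tolist(),c["dist"],c["R"].tolist(),c["t"])
E
```

```text
{'time': 0.0, 'q': array([ 1.24811779e+00,  2.64776801e-01,  1.60538376e+00,  1.42210480e-05,
        1.27369201e+00, -3.69242185e-02]), 'joint_vel': array([-4.90660127e-05, -3.97461936e-04, -1.26952430e-03,  5.05998065e-04,
        1.31463195e-04, -3.35708158e-04]), 'joint_torque': array([ 9.56740660e-04, -5.15123820e+01, -3.67306387e+01,  1.76112517e-04,
        1.30107970e-02,  1.22873551e-06]), 'tool_pos': array([0.19002915, 0.64686718, 0.20134089]), 'tcp_rot': array([-0.447283  , -3.10916499,  0.00348836]), 'wrist_force': array([-0.80691873,  0.48191971, -0.41074252]), 'torque': array([ 0.06115646, -0.00372292, -0.00712843]), 'grip_force': 0.0, 'width': 1.0013695973776653}
scene [[587.9663358620759, 0.0, 320.0498354647991], [0.0, 587.9663358620759, 246.73955442960744], [0.0, 0.0, 1.0]] [-0.12452252  0.          0.          0.          0.        ] [[-0.08874420399429, 0.9960433119659058, 0.004710302050703929], [0.7284037617755456, 0.06812241421611388, -0.6817531052460285], [-0.679376498039676, -0.05707063491286241, -0.7315671647511175]] [ 0.04211825 -0.33952275  1.48913811]
top [[585.4065165256185, 0.0, 327.49087605972517], [0.0, 585.4065165256185, 237.53703292448105], [0.0, 0.0, 1.0]] [-0.07591034  0.          0.          0.          0.        ] [[0.019249297591725324, -0.9993436252934011, -0.03068848526185426], [-0.9940771919719946, -0.015846222198390335, -0.10751480662268557], [0.10695794006664222, 0.032576307763174876, -0.9937297334935788]] [0.01021431 0.55189581 1.06538352]
```

View pics/scene0.png

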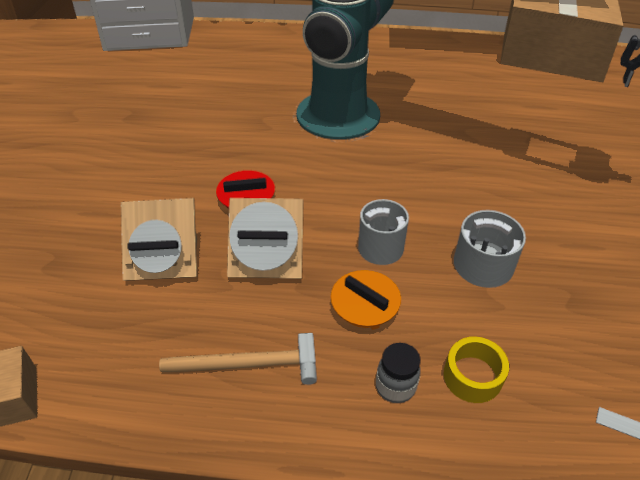

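View pics/top0.png

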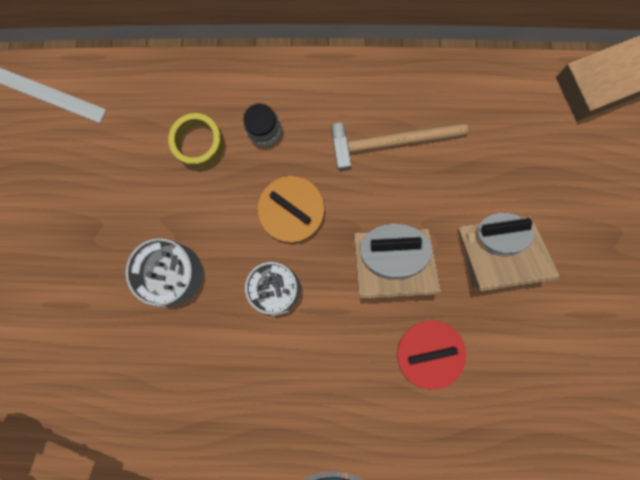

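Candidates: the grey lids at top (396,248), large, and (505,233), small; look-alikes are red at (432,354) and orange at (291,209). I choose the two grey ones leaning on stands. Cans are at top (160,272), large, and (272,288), small. Next: a close crop and measurements.

```bash
cat >h.py <<'E'
import numpy as np,cv2
def load(n,k=0): return dict(np.load(f"{n}{k}.npz"))
def cloud(c):
    h,w=c["depth"].shape; u,v=np.meshgrid(np.arange(w),np.arange(h))
    p=cv2.undistortPoints(np.stack([u,v],-1).reshape(-1,1,2).astype(float),c["K"],c["dist"]).reshape(h,w,2)
    d=c["depth"][...,None]; P=np.concatenate([p*d,d],-1)
    P=(P-c["t"])@c["R"]; P[c["depth"]<=0]=np.nan; return P
def ray(c,uv):
    p=cv2.undistortPoints(np.array(uv,float).reshape(-1,1,2),c["K"],c["dist"]).reshape(-1,2)
    d=np.c_[p,np.ones(len(p))]@c["R"]; return -c["R"].T@c["t"],d
def onz(c,uv,z):
    o,d=ray(c,uv); return o+d*((z-o[2])/d[:,2])[:,None]
def tri(c1,u1,c2,u2):
    o1,d1=ray(c1,u1);o2,d2=ray(c2,u2);out=[]
    for a,b in zip(d1,d2):
        s=np.linalg.lstsq(np.c_[a,-b],o2-o1,rcond=None)[0];p,q=o1+s[0]*a,o2+s[1]*b
        out.append([*(p+q)/2,np.linalg.norm(p-q)])
    return np.array(out)
def proj(c,X): return cv2.projectPoints(np.array(X,float).reshape(-1,1,3),cv2.Rodrigues(c["R"])[0],c["t"],c["K"],c["dist"])[0].reshape(-1,2)
def ortho(c,ctr,z,half=.07,n=400):
    s=np.linspace(-half,half,n); Y,X=np.meshgrid(ctr[1]-s,ctr[0]-s) # up=+x, left=+y
    m=proj(c,np.stack([X,Y,np.full_like(X,z)],-1)).reshape(n,n,2).astype(np.float32)
    return cv2.remap(c["image"],m[...,0],m[...,1],cv2.INTER_CUBIC)[:,:,::-1]
E
python3 - <<'E'
from h import *
from scipy.optimize import least_squares
T,S=load("top"),load("scene")
np.set_printoptions(precision=4,suppress=True)
for nm,c,cs,r in(("L",(160,272),(489,233),.06),("S",(272,288),(384,217),.046)):
  for cn,C,px in(("top",T,c),("scene",S,cs)):
    P=cloud(C); g=onz(C,[px],.09)[0]
    m=(np.abs(P[...,2]-.09)<.006)&(np.hypot(P[...,0]-g[0],P[...,1]-g[1])<.08)
    q=P[m]; f=least_squares(lambda p:np.hypot(q[:,0]-p[0],q[:,1]-p[1])-p[2],[g[0],g[1],r-.002],loss='soft_l1',f_scale=.002).x
    print(nm,cn,g,len(q),f,"z",np.median(q[:,2]))
for nm,b in(("lidL",(355,222,440,285)),("lidS",(470,208,545,262))):
    P=cloud(T);I=T["image"].astype(int);sl=(slice(b[1],b[3]),slice(b[0],b[2]))
    p=P[sl].reshape(-1,3);i=I[sl].reshape(-1,3)
    k=(i.max(1)<50)&(p[:,2]>.05); gr=(np.ptp(i,1)<15)&(i.min(1)>90)&(p[:,2]>.03)
    for n,q in(("handle",p[k]),("flange",p[gr])):
        m=np.median(q,0); q=q[np.linalg.norm(q-m,axis=1)<.08]; m=q.mean(0);u,s,vt=np.linalg.svd(q-m,full_matrices=False)
        print(nm,n,len(q),m,s/np.sqrt(len(q)),vt.tolist())
a=[cv2.resize(T["image"][215:300,345:560,::-1],(800,316),interpolation=cv2.INTER_CUBIC),cv2.resize(S["image"][190:290,110:315,::-1],(800,284),interpolation=cv2.INTER_CUBIC)]
cv2.imwrite("pics/lids.png",np.vstack(a))
E
```

```text
L top [0.4786 0.3156 0.09  ] 514 [0.4796 0.319  0.0579] z 0.08814786447388923
L scene [0.4861 0.3141 0.09  ] 501 [0.4827 0.3216 0.0575] z 0.08802105733721921
S top [0.4544 0.1139 0.09  ] 380 [0.4552 0.117  0.0439] z 0.08810054497924047
S scene [0.4625 0.1191 0.09  ] 366 [0.4574 0.1191 0.0436] z 0.08816698029676358
lidL handle 508 [ 0.5342 -0.1015  0.1034] [0.0244 0.0058 0.0026] [[-0.07432284690579731, 0.9972334112016902, 0.0012798479826895415], [-0.8201776154825374, -0.060396907851819004, -0.5689120253460265], [-0.567260780848805, -0.043332864029282214, 0.8223973914147729]]
lidL flange 2353 [ 0.5207 -0.1018  0.0925] [0.0344 0.0319 0.004 ] [[0.7968764426220022, 0.06471978103407916, -0.6006657016485987], [-0.0797679820817316, 0.9968122074358098, 0.0015786518163333207], [-0.5988530739912012, -0.04665590048267765, -0.7994987321574932]]
lidS handle 482 [ 0.5685 -0.2966  0.093 ] [0.0249 0.0058 0.0023] [[-0.15985972174486093, 0.98713960592047, 0.0005174812407023333], [-0.7713142818735512, -0.12458126868384455, -0.6241424405302138], [-0.6160512543137491, -0.10017437754387376, 0.781310403195909]]
lidS flange 1172 [ 0.5536 -0.2986  0.0835] [0.0264 0.0234 0.0045] [[0.7849016528989812, 0.20370524969884718, -0.5851782348324122], [-0.22160967993068884, 0.9742351393648819, 0.04189323319710225], [-0.5786350706943583, -0.09679909334192849, -0.8098218263857277]]
```

View pics/lids.png

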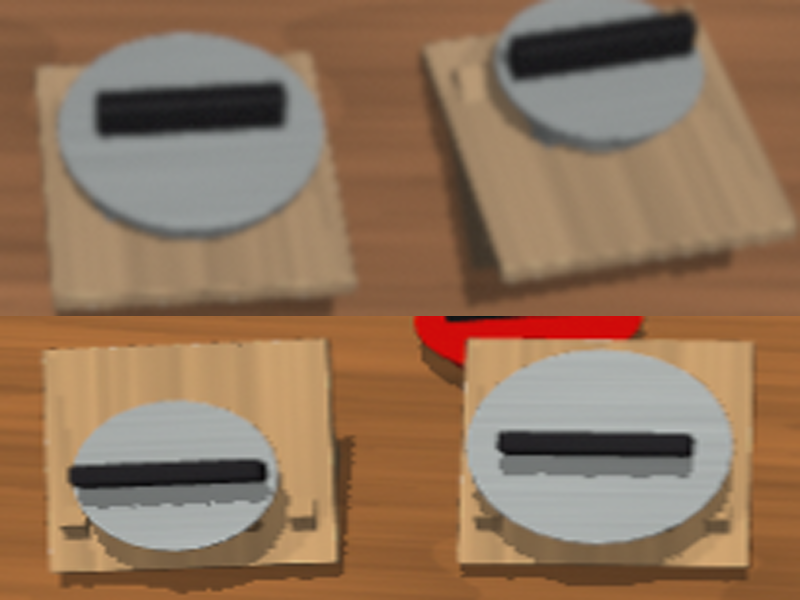

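The crop confirms it: both chosen lids are plain grey, leaning on the stands with black bar handles. Large handle is at crop (190,108), small at (600,45). Next, the notches.

```bash
cat >notch.py <<'E'
from h import *
np.set_printoptions(precision=4,suppress=True)
T,S=load("top"),load("scene")
rows=[]
for nm,ct,cs,r0,r1 in(("L",(.4796,.3190),(.4827,.3216),.045,.054),("S",(.4552,.117),(.4574,.1191),.031,.040)):
    # template: ledge bright fraction over angle, 120deg periodic, from ortho image at ledge height
    for cn,C,c in(("top",T,ct),("scene",S,cs)):
        o=ortho(C,c,.071); 
        rows.append(o)
        P=cloud(C)
        a=np.linspace(-np.pi,np.pi,720,endpoint=False); b=[];z=[]
        for r in np.linspace(r0,r1,6):
            uv=proj(C,np.c_[c[0]+r*np.cos(a),c[1]+r*np.sin(a),np.full(720,.071)]).astype(np.float32)
            b.append(cv2.remap(C["image"].mean(2).astype(np.float32),uv[:,None,0],uv[:,None,1],1)[:,0])
            z.append(cv2.remap(P[...,2].astype(np.float32),uv[:,None,0],uv[:,None,1],0)[:,0])
        b=np.mean(b,0);z=np.nanmedian(z,0)
        for n,s in(("bright",b),("z",np.clip(z,.05,.075)*1000)):
            print(nm,cn,n,"notch ang mod120:",np.degrees(-np.angle(np.sum(-(s-s.mean())*np.exp(-3j*a)))/3).round(1))
            print((s[::10]).round().astype(int).tolist())
G=np.vstack([np.hstack(rows[:2]),np.hstack(rows[2:])]); cv2.imwrite("pics/notch.png",cv2.resize(G,(600,600)))
E
python3 notch.py
```

```text
L top bright notch ang mod120: -7.9
[197, 196, 188, 195, 193, 190, 178, 154, 178, 178, 174, 153, 111, 145, 176, 177, 178, 177, 174, 178, 179, 180, 181, 183, 182, 185, 186, 189, 192, 194, 193, 154, 120, 105, 93, 86, 76, 110, 182, 189, 188, 184, 183, 190, 190, 188, 181, 191, 193, 191, 184, 187, 192, 192, 179, 95, 61, 60, 60, 59, 68, 144, 192, 194, 193, 185, 190, 195, 194, 190, 190, 195]
L top z notch ang mod120: -11.9
[71, 69, 70, 70, 69, 71, 69, 61, 50, 50, 50, 50, 50, 68, 75, 75, 69, 75, 75, 70, 75, 71, 71, 70, 69, 70, 70, 68, 71, 70, 70, 50, 50, 50, 50, 50, 50, 65, 71, 68, 68, 69, 66, 70, 68, 70, 68, 70, 70, 68, 67, 70, 70, 71, 68, 52, 50, 52, 50, 53, 50, 50, 68, 68, 71, 68, 69, 70, 70, 68, 71, 69]
L scene bright notch ang mod120: -9.9
[212, 212, 193, 209, 209, 210, 190, 86, 82, 81, 82, 81, 84, 166, 208, 202, 188, 168, 147, 126, 112, 100, 87, 80, 78, 75, 74, 75, 76, 77, 78, 79, 81, 82, 83, 83, 84, 84, 86, 86, 87, 90, 98, 104, 117, 129, 147, 164, 185, 197, 206, 209, 211, 205, 204, 116, 69, 70, 71, 72, 79, 135, 210, 211, 209, 204, 204, 210, 210, 209, 201, 209]
L scene z notch ang mod1
[... 998 characters left out ...]
 69, 71]
S scene bright notch ang mod120: 26.4
[206, 200, 208, 210, 203, 199, 210, 210, 203, 203, 210, 211, 195, 126, 93, 90, 91, 101, 115, 115, 122, 140, 129, 115, 107, 95, 87, 84, 83, 82, 82, 82, 83, 83, 84, 85, 85, 85, 86, 86, 88, 90, 89, 89, 94, 101, 106, 115, 125, 141, 159, 175, 192, 203, 209, 213, 208, 198, 209, 211, 195, 121, 77, 78, 79, 80, 81, 82, 108, 190, 210, 209]
S scene z notch ang mod120: 15.5
[69, 72, 69, 70, 71, 71, 71, 70, 70, 70, 71, 69, 70, 67, 65, 62, 56, 54, 67, 75, 75, 75, 75, 75, 75, 75, 75, 75, 75, 75, 75, 75, 75, 75, 75, 75, 75, 75, 75, 75, 75, 75, 75, 75, 75, 75, 75, 75, 75, 75, 75, 75, 75, 70, 70, 70, 71, 71, 70, 70, 70, 65, 61, 61, 62, 65, 63, 64, 65, 71, 70, 70]
```

View pics/notch.png

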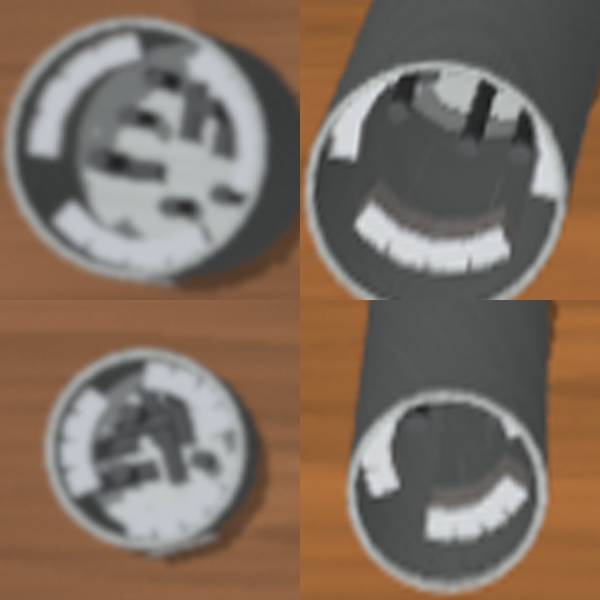

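Notches seen clearly: in world yaw, large about -11° (gaps at -130, -11, 110) and small about 22.5° (mod 120). Now the handles and the approach.

```bash
cat >plan.py <<'E'
import numpy as np
from scipy.spatial.transform import Rotation as Ro, Slerp
def lidR(yaw,tilt=0): # lid axes, lid z leans 'tilt' towards yaw direction
    return Ro.from_euler("ZY",[yaw,tilt]).as_matrix()
def toolR(L): return np.c_[L[:,1],L[:,0],-L[:,2]]
def plan(p,R,wps,jaw,step=.040,da=.12):
    """wps: list of (pos,R); returns rows rounded to .01, simulating the rounding"""
    p=np.array(p,float);R=np.array(R);rows=[]
    for q,Q in wps:
        n=max(1,int(np.ceil(np.linalg.norm(q-p)/step)),int(np.ceil(np.linalg.norm(Ro.from_matrix(R.T@Q).as_rotvec())/da)))
        sl=Slerp([0,1],Ro.from_matrix([R,Q]));p0=p.copy()
        for i in range(1,n+1):
            w=Ro.from_matrix(R.T@sl(i/n).as_matrix()).as_rotvec()/.5; s=R.T@(p0+(q-p0)*i/n-p)/.1
            w,s=w.round(3)+0,s.round(3)+0
            p=p+R@s*.1; R=R@Ro.from_rotvec(w*.5).as_matrix(); rows.append([*w.tolist(),*s.tolist(),jaw])
    for i in range(0,len(rows),5): print(str([rows[i:i+5]]).replace(" ",""))
    print("end",p.round(4))
    return p,R
def cur():
    from workcell import bot
    s=bot.read_state(); print("t",round(s["time"],2),"p",s["tool_pos"].round(4),"q",s["q"].round(2),"F",s["wrist_force"].round(1),"w",round(s["width"],3),"g",s["grip_force"])
    return s["tool_pos"],Ro.from_rotvec(s["tcp_rot"]).as_matrix()
E
python3 - <<'E'
from h import *; from plan import *
np.set_printoptions(precision=4,suppress=True)
T,S=load("top"),load("scene")
g={}
for nm,b,bt,yaw in(("L",(232,225,295,246),(355,222,440,285),.075),("S",(122,235,186,257),(470,208,545,262),.160)):
    P=cloud(S);sl=(slice(b[1],b[3]),slice(b[0],b[2]));p=P[sl].reshape(-1,3);i=S["image"][sl].reshape(-1,3).astype(int)
    k=(i.max(1)<55); uv=np.argwhere(i.max(1).reshape(b[3]-b[1],-1)<55)
    q=p[k];q=q[np.abs(q[:,2]-np.median(q[:,2]))<.012]
    m=(q.min(0)+q.max(0))/2;d=np.linalg.svd(q-q.mean(0),full_matrices=False)[2][0]
    lz=lidR(yaw,np.radians(38))[:,2]
    # two-view check: centre of the handle's long extent from dark pixels in each picture
    print(nm,"scene top-face mean",q.mean(0),"mid",m,"yaw",np.arctan2(-d[0]*np.sign(d[1]),abs(d[1])),"len",np.ptp(q@d))
    gs=q.mean(0)-.009*lz
    L=lidR(yaw,np.radians(38));o=gs-.044*L[:,2]
    # predicted box silhouette centroid in top vs seen
    pts=np.array([[x,y,z] for x in(-.007,.007) for y in(-.045,.045) for z in(.031,.053)])@L.T+o
    pr=proj(T,pts);msk=np.zeros((480,640),np.uint8);cv2.fillConvexPoly(msk,cv2.convexHull(pr.astype(np.float32)).astype(int),1)
    I=T["image"].max(2);seen=np.zeros_like(msk);seen[bt[1]:bt[3],bt[0]:bt[2]]=I[bt[1]:bt[3],bt[0]:bt[2]]<55
    a=np.argwhere(msk).mean(0)[::-1];c=np.argwhere(seen).mean(0)[::-1]
    dW=onz(T,[c],gs[2])[0]-onz(T,[a],gs[2])[0]
    print("  grip scene",gs,"top pix pred/seen",a,c,"areas",msk.sum(),seen.sum(),"world shift",dW)
    g[nm]=gs+dW/2; print("  grip avg",g[nm])
np.savez("grip.npz",**g)
p,R=cur()
L=lidR(.075,np.radians(38));lz=L[:,2];o=g["L"]-.044*lz
plan(p,R,[(o+.12*lz,toolR(L))],60)
E
```

```text
Traceback (most recent call last):
ValueError: zero-size array to reduction operation minimum which has no identity
```

```bash
cat >grip.py <<'E'
from h import *; from plan import *
np.set_printoptions(precision=4,suppress=True)
T,S=load("top"),load("scene")
g={}
for nm,b,bt,yaw in(("L",(232,225,295,246),(355,222,440,285),.075),("S",(122,235,186,257),(470,208,545,262),.160)):
    P=cloud(S);sl=(slice(b[1],b[3]),slice(b[0],b[2]));p=P[sl].reshape(-1,3);i=S["image"][sl].reshape(-1,3).astype(int)
    q=p[(i.max(1)<60)&np.isfinite(p[:,2])];print(len(q));q=q[np.abs(q[:,2]-np.median(q[:,2]))<.012]
    d=np.linalg.svd(q-q.mean(0),full_matrices=False)[2][0]
    L=lidR(yaw,np.radians(38));lz=L[:,2]
    print(nm,"scene top-face mean",q.mean(0),"yaw",np.arctan2(-d[0]*np.sign(d[1]),abs(d[1])),"len",np.ptp(q@d))
    gs=q.mean(0)-.009*lz;o=gs-.044*lz
    pts=np.array([[x,y,z] for x in(-.007,.007) for y in(-.045,.045) for z in(.031,.053)])@L.T+o
    pr=proj(T,pts);msk=np.zeros((480,640),np.uint8);cv2.fillConvexPoly(msk,cv2.convexHull(pr.astype(np.float32)).astype(int),1)
    I=T["image"].max(2);seen=np.zeros_like(msk);seen[bt[1]:bt[3],bt[0]:bt[2]]=I[bt[1]:bt[3],bt[0]:bt[2]]<60
    a=np.argwhere(msk).mean(0)[::-1];c=np.argwhere(seen).mean(0)[::-1]
    dW=onz(T,[c],gs[2])[0]-onz(T,[a],gs[2])[0]
    print("  grip scene",gs,"top pix pred/seen",a,c,"areas",msk.sum(),seen.sum(),"world shift",dW)
    g[nm]=gs+dW/2; print("  grip avg",g[nm])
np.savez("grip.npz",**g)
p,R=cur()
L=lidR(.075,np.radians(38));lz=L[:,2];o=g["L"]-.044*lz
plan(p,R,[(o+.12*lz,toolR(L))],60)
E
python3 grip.py
```

```text
353
L scene top-face mean [ 0.5427 -0.099   0.103 ] yaw 0.06340452982759709 len 0.08711768696954633
  grip scene [ 0.5372 -0.0994  0.0959] top pix pred/seen [393.928  243.0177] [395.5901 244.057 ] areas 847 544 world shift [-0.0018 -0.0029  0.    ]
  grip avg [ 0.5363 -0.1009  0.0959]
367
S scene top-face mean [ 0.5766 -0.2937  0.0928] yaw 0.1683717801043688 len 0.08912661157030499
  grip scene [ 0.5711 -0.2946  0.0857] top pix pred/seen [503.2799 226.4746] [505.9632 227.0503] areas 786 517 world shift [-0.001  -0.0048  0.    ]
  grip avg [ 0.5706 -0.297   0.0857]
t 0.1 p [0.1901 0.6469 0.2014] q [ 1.25  0.26  1.61  0.    1.27 -0.04] F [-0.2 -0.3  0.1] w 0.997 g 0.0
[[[0.052,0.037,0.106,-0.267,-0.274,0.021,60],[0.053,0.036,0.105,-0.281,-0.259,0.023,60],[0.052,0.036,0.106,-0.295,-0.244,0.025,60],[0.053,0.037,0.106,-0.308,-0.226,0.025,60],[0.052,0.036,0.105,-0.32,-0.21,0.026,60]]]
[[[0.053,0.037,0.106,-0.33,-0.191,0.024,60],[0.052,0.036,0.106,-0.341,-0.174,0.024,60],[0.053,0.037,0.105,-0.35,-0.154,0.021,60],[0.052,0.037,0.106,-0.358,-0.135,0.019,60],[0.053,0.036,0.106,-0.365,-0.116,0.015,60]]]
[[[0.052,0.037,0.106,-0.371,-0.095,0.011,60],[0.053,0.036,0.105,-0.376,-0.076,0.007,60],[0.052,0.037,0.106,-0.379,-0.056,0.001,60],[0.053,0.036,0.106,-0.381,-0.036,-0.004,60],[0.052,0.037,0.105,-0.383,-0.015,-0.01,60]]]
[[[0.053,0.036,0.106,-0.382,0.004,-0.018,60],[0.052,0.037,0.106,-0.382,0.024,-0.024,60],[0.053,0.036,0.105,-0.379,0.043,-0.033,60],[0.052,0.037,0.106,-0.376,0.062,-0.04,60],[0.053,0.036,0.106,-0.371,0.081,-0.05,60]]]
[[[0.052,0.037,0.105,-0.366,0.099,-0.058,60],[0.052,0.036,0.106,-0.359,0.116,-0.068,60]]]
end [ 0.5829 -0.0974  0.1557]
```

Request:
play_rows([
  [[0.052,0.037,0.106,-0.267,-0.274,0.021,60],[0.053,0.036,0.105,-0.281,-0.259,0.023,60],[0.052,0.036,0.106,-0.295,-0.244,0.025,60],[0.053,0.037,0.106,-0.308,-0.226,0.025,60],[0.052,0.036,0.105,-0.32,-0.21,0.026,60]],
], newtons=80)

```text
time: 0.52
tool_pos: [0.2798, 0.4767, 0.1915]
tcp_rot: [-0.825, -2.912, 0.179]
wrist_force: [0.7, 0.1, -0.5]
width: 0.706
grip_force: 0.0
```

Request:
play_rows([
  [[0.053,0.037,0.106,-0.33,-0.191,0.024,60],[0.052,0.036,0.106,-0.341,-0.174,0.024,60],[0.053,0.037,0.105,-0.35,-0.154,0.021,60],[0.052,0.037,0.106,-0.358,-0.135,0.019,60],[0.053,0.036,0.106,-0.365,-0.116,0.015,60]],
])

```text
time: 0.93
tool_pos: [0.3692, 0.3075, 0.1811]
tcp_rot: [-1.16, -2.664, 0.34]
wrist_force: [0.4, 0.4, 0.5]
width: 0.702
grip_force: 0.0
```

Request:
play_rows([
  [[0.052,0.037,0.106,-0.371,-0.095,0.011,60],[0.053,0.036,0.105,-0.376,-0.076,0.007,60],[0.052,0.037,0.106,-0.379,-0.056,0.001,60],[0.053,0.036,0.106,-0.381,-0.036,-0.004,60],[0.052,0.037,0.105,-0.383,-0.015,-0.01,60]],
])

```text
time: 1.35
tool_pos: [0.4586, 0.1384, 0.1703]
tcp_rot: [-1.449, -2.374, 0.485]
wrist_force: [-0.0, 0.7, 0.3]
width: 0.702
grip_force: 0.0
```

Request:
play_rows([
  [[0.053,0.036,0.106,-0.382,0.004,-0.018,60],[0.052,0.037,0.106,-0.382,0.024,-0.024,60],[0.053,0.036,0.105,-0.379,0.043,-0.033,60],[0.052,0.037,0.106,-0.376,0.062,-0.04,60],[0.053,0.036,0.106,-0.371,0.081,-0.05,60]],
])

```text
time: 1.77
tool_pos: [0.5479, -0.0306, 0.1595]
tcp_rot: [-1.693, -2.05, 0.613]
wrist_force: [0.5, 0.5, 0.2]
width: 0.706
grip_force: 0.0
```

Request:
play_rows([
  [[0.052,0.037,0.105,-0.366,0.099,-0.058,60],[0.052,0.036,0.106,-0.359,0.116,-0.068,60],[0,0,0,0,0,0,60],[0,0,0,0,0,0,60],[0,0,0,0,0,0,60]],
])

```text
time: 2.18
tool_pos: [0.5827, -0.0965, 0.1548]
tcp_rot: [-1.775, -1.915, 0.657]
wrist_force: [-0.5, -0.4, -0.4]
width: 0.7
grip_force: 0.0
```

```bash
cat >near.py <<'E'
import sys
from plan import *
# near.py lid yaw height-along-lid-z jaw step
nm,yaw,h,jaw,st=sys.argv[1],*map(float,sys.argv[2:6])
g=np.load("grip.npz")[nm];p,R=cur();L=lidR(yaw,np.radians(38));lz=L[:,2];o=g-.044*lz
print("lid-frame TCP mm",((p-o)@L*1000).round(1),"rot err",Ro.from_matrix(R.T@toolR(L)).as_rotvec().round(3))
plan(p,R,[(o+h*lz,toolR(L))],jaw,step=st)
E
python3 near.py L .072 .034 60 .02
```

```text
t 2.18 p [ 0.5827 -0.0965  0.1548] q [-0.13  0.61  1.35 -0.13  1.83 -0.2 ] F [-0.5 -0.4 -0.4] w 0.7 g 0.0
lid-frame TCP mm [  0.5   1.  119.1] rot err [-0.001 -0.001  0.004]
[[[0.0,0.0,0.002,-0.002,-0.001,0.17,60.0],[0.0,-0.001,0.001,-0.002,-0.001,0.171,60.0],[-0.001,0.0,0.002,-0.002,-0.001,0.17,60.0],[0.0,0.0,0.001,-0.003,0.0,0.17,60.0],[0.0,-0.001,0.002,-0.002,-0.001,0.17,60.0]]]
end [ 0.5302 -0.1014  0.088 ]
```

Request:
play_rows([
  [[0,0,0.002,-0.002,-0.001,0.17,60],[0,0,0.002,-0.002,-0.001,0.17,60],[0,0,0.002,-0.002,-0.001,0.17,60],[0,0,0.002,-0.002,0,0.17,60],[0,0,0,-0.002,0,0.14,50]],
])

```text
time: 2.6
tool_pos: [0.5314, -0.0993, 0.0914]
tcp_rot: [-1.778, -1.916, 0.658]
wrist_force: [0.2, 0.2, -0.1]
width: 0.593
grip_force: 0.0
```

Request:
play_rows([
  [[0,0,0,0,0,0,40],[0,0,0,0,0,0,30],[0,0,0,0,0,0.02,30]],
])

```text
time: 2.85
tool_pos: [0.5326, -0.1005, 0.0913]
tcp_rot: [-1.781, -1.917, 0.657]
wrist_force: [-0.3, 0.4, 0.3]
width: 0.352
grip_force: 0.0
```

```bash
python3 near.py L .072 .034 30 .02; python3 - <<'E'
from workcell import vision
import cv2,numpy as np
c=vision.read_camera("scene"); cv2.imwrite("pics/g1.png",cv2.resize(c["image"][150:290,190:350,::-1],(686,600),interpolation=cv2.INTER_CUBIC))
E
```

```text
t 2.85 p [ 0.5326 -0.1005  0.0913] q [-0.14  0.58  1.53 -0.13  1.68 -0.18] F [-0.3  0.4  0.3] w 0.352 g 0.0
lid-frame TCP mm [-0.   0.7 38.1] rot err [0.004 0.002 0.001]
[[[0.008,0.004,0.001,-0.007,0.0,0.041,30.0]]]
end [ 0.5302 -0.1014  0.088 ]
```

View pics/g1.png

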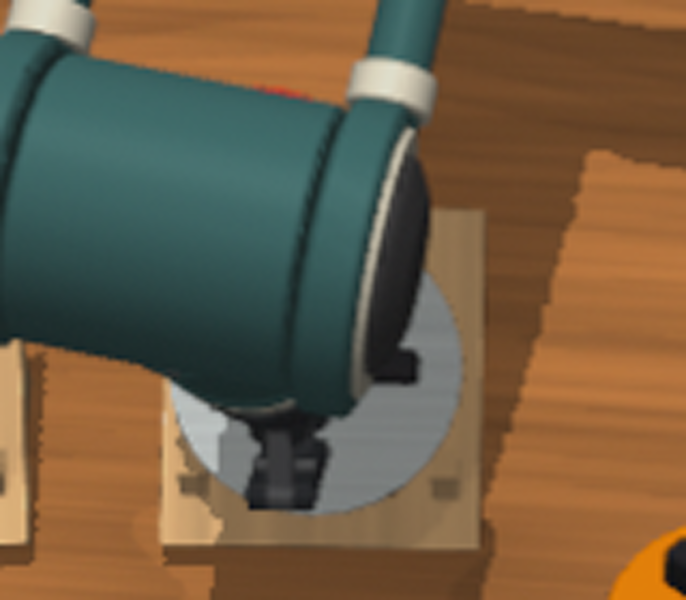

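The picture shows the gripper over the large lid, one finger in front of the handle at (290,480) and the handle's right end at (400,365); it looks fine. Now a little lower, then close.

Request:
play_rows([
  [[0,0,0,-0.005,0,0.02,30],[0,0,0,0,0,0.015,30],[0,0,0,0,0,0,20]],
])

```text
time: 3.15
tool_pos: [0.5296, -0.1021, 0.0871]
tcp_rot: [-1.781, -1.914, 0.658]
wrist_force: [-0.8, -0.6, 0.5]
width: 0.244
grip_force: 0.0
```

Request:
play_rows([
  [[0,0,0,0,0,0,5],[0,0,0,0,0,0,5],[0,0,0,0,0,0,5],[0,0,0,0,0,0,5],[0,0,0,0,0,0,5]],
])

```text
time: 3.57
tool_pos: [0.5295, -0.1021, 0.0869]
tcp_rot: [-1.781, -1.913, 0.658]
wrist_force: [0.8, -0.5, 0.6]
width: 0.057
grip_force: 0.0
```

```bash
python3 - <<'E'
from workcell import vision
from h import *; from plan import *
p,R=cur(); print(R.round(3).tolist())
out=[]
for n,b in(("scene",(190,150,350,290)),("top",(330,180,490,320))):
    c=vision.read_camera(n); np.savez(f"{n}1.npz",**c)
    print(n,"tcp",proj(c,p),"tcp-.019z",proj(c,p-.019*R[:,2]),"grip",proj(c,np.load("grip.npz")["L"]))
    out.append(cv2.resize(c["image"][b[1]:b[3],b[0]:b[2],::-1],(400,350),interpolation=cv2.INTER_CUBIC))
cv2.imwrite("pics/g2.png",np.hstack(out))
E
```

```text
t 3.57 p [ 0.5295 -0.1021  0.0869] q [-0.14  0.58  1.54 -0.13  1.67 -0.18] F [ 0.8 -0.5  0.6] w 0.057 g 0.0
[[-0.072, 0.787, -0.613], [0.997, 0.056, -0.045], [-0.001, -0.615, -0.789]]
scene tcp [[261.88555645 235.74059102]] tcp-.019z [[260.77642579 234.61128477]] grip [[261.6118957  235.03366926]]
top tcp [[395.33537528 247.63210295]] tcp-.019z [[395.62195588 240.18552795]] grip [[395.11681418 243.28075579]]
```

View pics/g2.png

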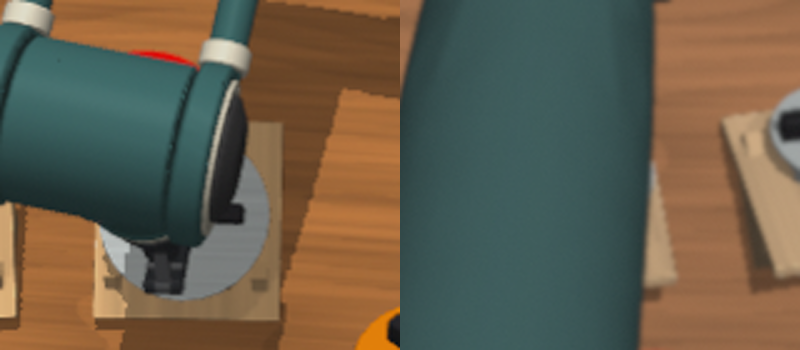

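```bash
python3 - <<'E'
from h import *; from plan import *
np.set_printoptions(precision=1,suppress=True)
p,R=cur(); S=load("scene",1); P=cloud(S); g=np.load("grip.npz")["L"]; L=lidR(.072,np.radians(38))
for v in range(232,272,3): print(v,[(lambda a:f"{a[0]:.0f},{a[1]:.0f},{a[2]:.0f}")((P[v,u]-p)@R*1000) for u in range(248,296,6)])
# lid handle seen now (u~284,v~236)
sl=P[228:246,276:292].reshape(-1,3);i=S["image"][228:246,276:292].reshape(-1,3)
k=i.max(1)<60; print("handle end, lid frame about lid origin:",((sl[k]-(g-.044*L[:,2]))@L*1000))
E
```

```text
t 3.67 p [ 0.5 -0.1  0.1] q [-0.1  0.6  1.5 -0.1  1.7 -0.2] F [ 0.5 -0.5 -0.2] w 0.058 g 0.0
232 ['27,38,-400', '34,38,-401', '42,39,-410', '49,39,-410', '55,38,-404', '60,36,-387', '42,-5,-21', '51,-8,2']
235 ['27,41,-398', '34,41,-398', 'nan,nan,nan', '49,42,-407', '54,41,-398', '60,39,-383', '42,1,-25', '51,-2,1']
238 ['26,44,-387', '33,44,-391', '41,45,-400', '48,45,-405', '54,44,-393', '31,6,-21', '42,5,-15', '52,4,-4']
241 ['25,46,-379', '32,47,-384', '41,48,-395', '48,48,-398', '54,47,-386', '30,9,-1', '41,9,1', '51,9,2']
244 ['6,37,-238', '15,37,-237', '40,51,-388', '47,51,-393', '52,48,-365', '30,14,2', '41,14,2', '52,14,0']
247 ['0,38,-194', '9,37,-193', '17,36,-179', '46,53,-382', '19,21,-3', '30,20,-0', '41,20,3', '52,20,0']
250 ['-6,38,-144', '5,39,-152', '13,37,-139', '8,26,3', '19,26,-1', '30,25,2', '41,25,0', '52,25,-2']
253 ['-24,32,-1', '2,42,-129', '9,40,-105', '8,31,5', '19,31,1', '30,31,-3', '41,31,-0', '52,31,-2']
256 ['-25,37,2', '2,47,-132', '10,45,-116', '8,37,2', '19,37,-1', '30,37,-1', '41,37,-2', '52,36,0']
259 ['-9,51,-117', '2,51,-128', '10,50,-116', '9,
[... 2072 characters left out ...]
407.7]
 [  2.   32.1  51.2]
 [  2.2  34.   53.2]
 [  2.5  36.1  56.6]
 [  2.   37.5  51.8]
 [  2.5  39.6  56.8]
 [  2.5  41.5  57.4]
 [  2.5  43.2  56.9]
 [  1.9  44.7  51.9]
 [ 41.2  57.1 414.1]
 [ 40.7  57.9 409.5]
 [  3.9  30.4  52. ]
 [  4.   32.3  53.2]
 [  3.8  33.9  51.6]
 [  4.   35.8  52.9]
 [  3.9  37.6  52.7]
 [  4.1  39.5  54.4]
 [  4.   41.3  54. ]
 [  3.9  43.   53.3]
 [  4.2  45.   56.7]
 [ 41.8  56.7 408.7]
 [  5.8  28.7  52.6]
 [  5.9  30.5  53.5]
 [  5.9  32.3  53.5]
 [  5.5  33.8  50. ]
 [  5.7  35.8  52. ]
 [  5.7  37.7  53. ]
 [  6.1  39.7  56.9]
 [  5.1  40.9  47.7]
 [  5.4  42.9  50.8]
 [  5.5  44.8  52.3]
 [  5.9  38.3  36.5]
 [  5.9  40.2  36.9]
 [  6.3  42.3  41.2]]
```

The lid has not moved: handle top at tool z = -21, centred in tool y. Yet the fingers shut freely, so the real tips seem to be short of where they're reported. I'll probe gently to find out.

Request:
play_rows([
  [[0,0,0,0,0,0.02,5]],
])

```text
time: 3.75
tool_pos: [0.5286, -0.1022, 0.0856]
tcp_rot: [-1.781, -1.914, 0.658]
wrist_force: [-0.6, -0.5, -0.6]
width: 0.057
grip_force: 0.0
```

Request:
play_rows([
  [[0,0,0,0,0,0.02,5]],
])

```text
time: 3.83
tool_pos: [0.527, -0.1023, 0.0837]
tcp_rot: [-1.781, -1.914, 0.658]
wrist_force: [0.1, -0.4, -0.3]
width: 0.061
grip_force: 0.0
```

Request:
play_rows([
  [[0,0,0,0,0,0.015,5]],
])

```text
time: 3.92
tool_pos: [0.5258, -0.1023, 0.0824]
tcp_rot: [-1.78, -1.913, 0.658]
wrist_force: [2.9, 1.0, 2.2]
width: 0.059
grip_force: 2.0
```

Request:
play_rows([
  [[0,0,0,0,0,0.015,5]],
])

```text
time: 4.0
tool_pos: [0.5258, -0.1023, 0.0823]
tcp_rot: [-1.782, -1.914, 0.657]
wrist_force: [5.2, 1.2, 9.3]
width: 0.059
grip_force: 5.0
```

Contact came with reported TCP about 25 mm deeper than the handle top, so the real tips sit about 25 mm short along tool z. Back off, open, go deeper, close.

Request:
play_rows([
  [[0,0,0,0,0,-0.1,5],[0,0,0,0,0,0,40],[0,0,0,0,0,0,40],[0,0,0,0,0,0,40],[0,0,0,0,0,0.08,40]],
])

```text
time: 4.42
tool_pos: [0.5275, -0.1024, 0.0836]
tcp_rot: [-1.782, -1.915, 0.657]
wrist_force: [0.2, -0.1, -0.3]
width: 0.468
grip_force: 0.0
```

Request:
play_rows([
  [[0,0,0,0,0,0.05,40],[0,0,0,0,0,0.05,40],[0,0,0,0,0,0.03,40]],
])

```text
time: 4.67
tool_pos: [0.517, -0.1027, 0.0717]
tcp_rot: [-1.779, -1.912, 0.66]
wrist_force: [0.3, -0.1, 0.3]
width: 0.472
grip_force: 0.0
```

Request:
play_rows([
  [[0,0,0,0,0,0.02,30],[0,0,0,0,0,0,20],[0,0,0,0,0,0,5],[0,0,0,0,0,0,5],[0,0,0,0,0,0,5]],
], newtons=80)

```text
time: 5.08
tool_pos: [0.5158, -0.103, 0.0724]
tcp_rot: [-1.779, -1.91, 0.661]
wrist_force: [-5.0, 0.1, 6.2]
width: 0.138
grip_force: 81.3
```

Request:
play_rows([
  [[0,0,0,0,0,0,5],[0,0,0,0,0,0,5]],
])

```text
time: 5.25
tool_pos: [0.5158, -0.103, 0.0724]
tcp_rot: [-1.779, -1.911, 0.661]
wrist_force: [-5.2, 0.6, 5.1]
width: 0.132
grip_force: 81.3
```

Gripped. Lift and carry to hover over the large can.

```bash
python3 - <<'E'
from plan import *
p,R=cur();L=lidR(.072,np.radians(38));lz=L[:,2];o=np.load("grip.npz")["L"]-.044*lz
print(((p-o)@L).round(4))
plan(p,R,[(p+.08*lz,R),(np.array([.481,.320,.23]),toolR(lidR(np.radians(-11))))],5,step=.035)
E
```

```text
t 5.25 p [ 0.5158 -0.103   0.0724] q [-0.15  0.58  1.57 -0.14  1.64 -0.18] F [-5.2  0.6  5.1] w 0.132 g 81.2790584564209
[-0.0018 -0.0006  0.0128]
[[[0.0,0.0,0.0,0.0,-0.001,-0.267,5],[0.0,0.0,0.0,0.0,0.0,-0.266,5],[0.0,0.0,0.0,0.0,-0.001,-0.267,5],[-0.102,0.014,0.039,0.326,-0.077,-0.032,5],[-0.102,0.013,0.039,0.325,-0.083,-0.033,5]]]
[[[-0.102,0.014,0.039,0.324,-0.086,-0.036,5],[-0.101,0.013,0.039,0.322,-0.092,-0.038,5],[-0.102,0.014,0.039,0.321,-0.095,-0.041,5],[-0.102,0.013,0.039,0.319,-0.099,-0.044,5],[-0.102,0.014,0.039,0.317,-0.104,-0.046,5]]]
[[[-0.102,0.014,0.039,0.316,-0.107,-0.05,5],[-0.102,0.013,0.039,0.314,-0.111,-0.053,5],[-0.101,0.014,0.039,0.312,-0.114,-0.057,5],[-0.102,0.013,0.039,0.31,-0.117,-0.06,5],[-0.102,0.014,0.039,0.308,-0.12,-0.065,5]]]
[[[-0.102,0.013,0.039,0.306,-0.122,-0.068,5]]]
end [0.481 0.32  0.23 ]
```

Request:
play_rows([
  [[0,0,0,0,0,-0.267,5],[0,0,0,0,0,-0.267,5],[0,0,0,0,0,-0.267,5],[-0.102,0.014,0.039,0.326,-0.077,-0.032,5],[-0.102,0.013,0.039,0.325,-0.083,-0.033,5]],
])

```text
time: 5.67
tool_pos: [0.5562, -0.0351, 0.1473]
tcp_rot: [-1.891, -1.939, 0.564]
wrist_force: [0.4, 1.2, -3.2]
width: 0.138
grip_force: 80.8
```

Request:
play_rows([
  [[-0.102,0.014,0.039,0.324,-0.086,-0.036,5],[-0.102,0.013,0.039,0.322,-0.092,-0.038,5],[-0.102,0.014,0.039,0.321,-0.095,-0.041,5],[-0.102,0.013,0.039,0.319,-0.099,-0.044,5],[-0.102,0.014,0.039,0.317,-0.104,-0.046,5]],
])

```text
time: 6.08
tool_pos: [0.5211, 0.128, 0.185]
tcp_rot: [-2.14, -1.986, 0.322]
wrist_force: [0.7, 0.6, -3.2]
width: 0.137
grip_force: 80.8
```

Request:
play_rows([
  [[-0.102,0.014,0.039,0.316,-0.107,-0.05,5],[-0.102,0.013,0.039,0.314,-0.111,-0.053,5],[-0.102,0.014,0.039,0.312,-0.114,-0.057,5],[-0.102,0.013,0.039,0.31,-0.117,-0.06,5],[-0.102,0.014,0.039,0.308,-0.12,-0.065,5]],
])

```text
time: 6.5
tool_pos: [0.488, 0.2893, 0.2216]
tcp_rot: [-2.381, -2.001, 0.048]
wrist_force: [0.9, -0.1, -3.8]
width: 0.138
grip_force: 80.8
```

Request:
play_rows([
  [[-0.102,0.013,0.039,0.306,-0.122,-0.068,5],[0,0,0,0,0,0,5],[0,0,0,0,0,0,5]],
])

```text
time: 6.75
tool_pos: [0.4807, 0.3222, 0.2291]
tcp_rot: [2.416, 2.003, 0.008]
wrist_force: [0.1, -0.7, -3.9]
width: 0.137
grip_force: 80.8
```

```bash
python3 - <<'E'
from workcell import vision
from h import *; from plan import *
p,R=cur(); print(R.round(3).tolist())
out=[]
for n,b in(("scene",(400,100,580,280)),("top",(80,180,260,360))):
    c=vision.read_camera(n); np.savez(f"{n}2.npz",**c)
    print(n,"tcp",proj(c,p))
    out.append(cv2.resize(c["image"][b[1]:b[3],b[0]:b[2],::-1],(400,400),interpolation=cv2.INTER_CUBIC))
cv2.imwrite("pics/hov.png",np.hstack(out))
E
```

```text
t 6.75 p [0.4807 0.3222 0.2291] q [ 0.55  0.06  1.79 -0.    1.29  0.74] F [ 0.1 -0.7 -3.9] w 0.137 g 80.76349139213562
[[0.186, 0.983, 0.006], [0.983, -0.186, 0.001], [0.002, 0.006, -1.0]]
scene tcp [[510.59796773 173.46592332]]
top tcp [[127.90521391 266.10768631]]
```

View pics/hov.png

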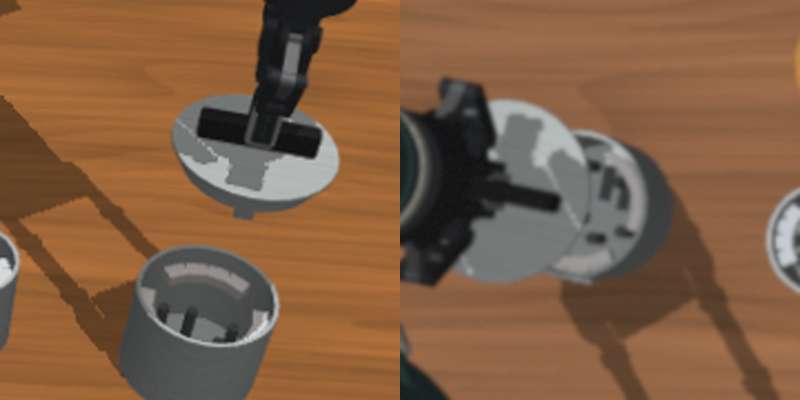

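The lug is at (244,210) below the front of the lid, so lid x points forward as assumed. Now fit the lid's plane, centre and yaw in each camera, relative to the can.

```bash
cat >fit.py <<'E'
from h import *; from plan import *
from scipy.optimize import least_squares
from scipy.spatial import ConvexHull
np.set_printoptions(precision=4,suppress=True)
def fit(c,ctr,rad,z0,z1):
    P=cloud(c);I=c["image"].astype(int);w=np.hypot(P[...,0]-ctr[0],P[...,1]-ctr[1])<rad+.03
    m=w&(P[...,2]>z0)&(P[...,2]<z1)&(np.ptp(I,2)<25)&(I.min(2)>60)
    q=P[m]
    med=np.median(q,0)
    for _ in range(6):
        A=np.c_[q[:,:2]-med[:2],np.ones(len(q))]; x=np.linalg.lstsq(A,q[:,2],rcond=None)[0]
        A2=np.c_[P[m][:,:2]-med[:2],np.ones(m.sum())];k=np.abs(A2@x-P[m][:,2])<.004;q=P[m][k]
    n=np.array([-x[0],-x[1],1]);n/=np.linalg.norm(n)
    h=q[ConvexHull(q[:,:2]).vertices][:,:2]
    f=least_squares(lambda a:np.hypot(*(h-a).T)-rad+.0005,q[:,:2].mean(0),loss="cauchy",f_scale=.001).x
    res=np.hypot(*(h-f).T)-rad
    zc=x@[*(f-med[:2]),1]
    d=w&(I.max(2)<60)&(np.abs(P[...,2]-zc-.022)<.006)
    b=P[d];yaw=np.nan
    if len(b)>20:
        v=np.linalg.svd(b[:,:2]-b[:,:2].mean(0))[2][0]; yaw=np.degrees(np.arctan2(-v[0]*np.sign(v[1]),abs(v[1])))
    print("flange n",len(q),"centre",f,"flange top z",round(zc,4),"normal",n,"hull res mm",(np.sort(res)*1000).round(1)[[0,len(res)//2,-1]],"handle yaw deg",round(yaw,1),"handle mean",b.mean(0) if len(b) else 0)
    return f,zc,n
if __name__=="__main__":
    import sys
    k,r=sys.argv[1],float(sys.argv[2]); z0,z1=map(float,sys.argv[3:5])
    cs=eval(sys.argv[5])
    for n in("scene","top"):
        f,zc,nn=fit(load(n,k),cs[n],r,z0,z1); print(n,"lid - can:",(f-cs[n])*1000)
E
python3 fit.py 2 .063 .17 .30 "{'scene':(.4827,.3216),'top':(.4796,.319)}"
```

```text
flange n 1840 centre [0.4828 0.3237] flange top z 0.2489 normal [-0.0027 -0.0017  1.    ] hull res mm [-1.8 -0.7  1.1] handle yaw deg -11.7 handle mean [0.487  0.3216 0.2697]
scene lid - can: [0.1164 2.0785]
flange n 2820 centre [0.4807 0.3197] flange top z 0.2477 normal [-0.0017 -0.0003  1.    ] hull res mm [-1.5 -0.7  0.5] handle yaw deg -10.5 handle mean [0.4777 0.3044 0.2696]
top lid - can: [1.0749 0.6758]
```

Request:
play_rows([
  [[0,0,0,-0.015,-0.003,0.3,5],[0,0,0,0,0,0.3,5],[0,0,0,0,0,0.3,5],[0,0,0,0,0,0.25,5],[0,0,0,0,0,0,5]],
])

```text
time: 7.27
tool_pos: [0.4778, 0.3139, 0.1061]
tcp_rot: [2.425, 1.995, -0.016]
wrist_force: [-1.3, -1.4, -4.9]
width: 0.136
grip_force: 80.7
```

Request:
play_rows([
  [[0,0,0,0,0,0,5],[0,0,0,0,0,0.03,5],[0,0,0,0,0,0.03,5],[0,0,0,0,0,0.03,5],[0,0,0,0,0,0,5]],
])

```text
time: 7.68
tool_pos: [0.4826, 0.3188, 0.1056]
tcp_rot: [2.421, 1.997, 0.008]
wrist_force: [-0.4, -0.1, -3.4]
width: 0.136
grip_force: 80.8
```

```bash
python3 - <<'E'
from workcell import vision
from h import *; from plan import *
p,R=cur(); print(R.round(3).tolist(), "lid origin z", p[2]-.0116)
for n in("scene","top"): np.savez(f"{n}3.npz",**vision.read_camera(n))
E
python3 fit.py 3 .063 .09 .16 "{'scene':(.4827,.3216),'top':(.4796,.319)}"
```

```text
t 7.68 p [0.4826 0.3188 0.1056] q [ 0.54  0.16  1.92 -0.    1.06  0.74] F [-0.4 -0.1 -3.4] w 0.136 g 80.77099442481995
[[0.19, 0.982, 0.006], [0.982, -0.19, 0.001], [0.002, 0.006, -1.0]] lid origin z 0.09397436180287955
flange n 1743 centre [0.4846 0.32  ] flange top z 0.1253 normal [-0.0117 -0.001   0.9999] hull res mm [-1.6 -0.6  3. ] handle yaw deg -12.0 handle mean [0.4882 0.3179 0.146 ]
scene lid - can: [ 1.9006 -1.5929]
flange n 2075 centre [0.4816 0.3171] flange top z 0.1248 normal [-0.0028 -0.0003  1.    ] hull res mm [-2.6 -0.7  0.2] handle yaw deg -10.4 handle mean [0.4779 0.2991 0.1465]
top lid - can: [ 2.0323 -1.9331]
```

Request:
play_rows([
  [[0,0,0,0.014,-0.023,0,5],[0,0,0,0,0,0.03,5],[0,0,0,0,0,0.03,5],[0,0,0,0,0,0.03,5],[0,0,0,0,0,0.03,5]],
])

```text
time: 8.2
tool_pos: [0.4798, 0.3203, 0.0922]
tcp_rot: [2.421, 1.997, 0.005]
wrist_force: [0.0, -0.5, -3.1]
width: 0.139
grip_force: 80.8
```

Request:
play_rows([
  [[0,0,0,0,0,0.03,5],[0,0,0,0,0,0.03,5],[0,0,0,0,0,0,5]],
])

```text
time: 8.45
tool_pos: [0.4794, 0.32, 0.0856]
tcp_rot: [2.422, 1.997, 0.003]
wrist_force: [0.2, 0.4, -3.2]
width: 0.136
grip_force: 80.8
```

```bash
python3 - <<'E'
from workcell import vision
from h import *; from plan import *
p,R=cur(); print("lid origin z", p[2]-.0116)
for n in("scene","top"): np.savez(f"{n}4.npz",**vision.read_camera(n))
E
python3 fit.py 4 .063 .075 .16 "{'scene':(.4827,.3216),'top':(.4796,.319)}"
```

```text
t 8.45 p [0.4794 0.32   0.0856] q [ 0.55  0.18  1.94 -0.    1.03  0.74] F [ 0.2  0.4 -3.2] w 0.136 g 80.81607341766357
lid origin z 0.07397244851321655
flange n 1726 centre [0.481  0.3211] flange top z 0.1054 normal [-0.0102  0.0012  0.9999] hull res mm [-1.6 -0.4  2.1] handle yaw deg -11.5 handle mean [0.4844 0.3186 0.126 ]
scene lid - can: [-1.6694 -0.4795]
flange n 2012 centre [0.4789 0.3185] flange top z 0.1052 normal [-0.001   0.0039  1.    ] hull res mm [-1.9 -0.5  0.6] handle yaw deg -10.0 handle mean [0.4751 0.3    0.1272]
top lid - can: [-0.6856 -0.5171]
```

Request:
play_rows([
  [[0,0,0,0.007,0.01,0.01,5],[0,0,0,0,0,0.015,5],[0,0,0,0,0,0.015,5]],
])

```text
time: 8.8
tool_pos: [0.4815, 0.321, 0.0828]
tcp_rot: [2.421, 1.997, 0.007]
wrist_force: [0.4, 0.5, -3.7]
width: 0.137
grip_force: 80.8
```

Request:
play_rows([
  [[0,0,0,0,0,0.015,5],[0,0,0,0,0,0,5]],
])

```text
time: 8.97
tool_pos: [0.4808, 0.3207, 0.0807]
tcp_rot: [2.421, 1.997, 0.005]
wrist_force: [0.3, -0.2, -2.8]
width: 0.139
grip_force: 80.8
```

Already below the ledge height with no contact force, so the lugs are in the notches.

Request:
play_rows([
  [[0,0,0,0,0,0.015,5],[0,0,0,0,0,0.015,5],[0,0,0,0,0,0,5]],
])

```text
time: 9.22
tool_pos: [0.4809, 0.3207, 0.0777]
tcp_rot: [2.421, 1.997, 0.005]
wrist_force: [0.2, -0.9, -3.8]
width: 0.136
grip_force: 80.8
```

Request:
play_rows([
  [[0,0,0,0,0,0.012,5],[0,0,0,0,0,0,5]],
])

```text
time: 9.38
tool_pos: [0.481, 0.3208, 0.0767]
tcp_rot: [2.421, 1.997, 0.005]
wrist_force: [-1.4, 0.1, -2.8]
width: 0.136
grip_force: 80.8
```

Request:
play_rows([
  [[0,0,0,0,0,0.008,5],[0,0,0,0,0,0,5],[0,0,0,0,0,0,20],[0,0,0,0,0,0,40],[0,0,0,0,0,0,40]],
])

```text
time: 9.8
tool_pos: [0.4818, 0.3213, 0.077]
tcp_rot: [2.421, 1.997, 0.008]
wrist_force: [0.6, 0.8, 0.2]
width: 0.466
grip_force: 0.0
```

Request:
play_rows([
  [[0,0,0,0,0,-0.15,40],[0,0,0,0,0,-0.3,40],[0,0,0,0,0,-0.4,40],[0,0,0,0,0,-0.4,40],[0,0,0,0,0,-0.25,40]],
])

```text
time: 10.22
tool_pos: [0.4821, 0.3219, 0.2315]
tcp_rot: [2.421, 1.996, 0.016]
wrist_force: [0.5, 0.8, 1.8]
width: 0.467
grip_force: 0.0
```

```bash
python3 - <<'E'
from workcell import vision
from h import *; from plan import *
p,R=cur()
for n in("scene","top"): np.savez(f"{n}5.npz",**vision.read_camera(n))
g=np.load("grip.npz")["S"];L=lidR(.163,np.radians(38));lz=L[:,2];o=g-.044*lz
# reported TCP runs ~25 mm past the real tip; aim reported h=.012 at grasp, so hover at .10
plan(p,R,[(np.array([.52,.0,.25]),R),(o+.11*lz,toolR(L))],60)
E
python3 fit.py 5 .063 .075 .16 "{'scene':(.4827,.3216),'top':(.4796,.319)}"
```

```text
t 10.22 p [0.4821 0.3219 0.2315] q [ 0.55  0.06  1.79 -0.    1.29  0.74] F [0.5 0.8 1.8] w 0.467 g 0.0
[[[0.0,0.0,0.0,-0.343,0.11,-0.021,60],[0.0,0.0,0.0,-0.343,0.109,-0.022,60],[0.0,0.0,0.0,-0.343,0.11,-0.021,60],[0.0,0.0,0.0,-0.343,0.109,-0.021,60],[0.0,0.0,0.0,-0.343,0.11,-0.021,60]]]
[[[0.0,0.0,0.0,-0.343,0.11,-0.022,60],[0.0,0.0,0.0,-0.343,0.109,-0.021,60],[0.0,0.0,0.0,-0.343,0.11,-0.021,60],[0.0,0.0,0.0,-0.343,0.109,-0.022,60],[0.148,-0.027,-0.076,-0.298,0.159,0.125,60]]]
[[[0.148,-0.027,-0.075,-0.303,0.157,0.117,60],[0.148,-0.027,-0.076,-0.307,0.154,0.11,60],[0.148,-0.026,-0.076,-0.311,0.15,0.102,60],[0.148,-0.027,-0.075,-0.316,0.145,0.096,60],[0.149,-0.027,-0.076,-0.319,0.14,0.09,60]]]
[[[0.148,-0.027,-0.076,-0.324,0.135,0.083,60],[0.148,-0.027,-0.075,-0.328,0.128,0.079,60],[0.148,-0.027,-0.076,-0.331,0.121,0.073,60]]]
end [ 0.6107 -0.2904  0.1377]
flange n 1909 centre [0.4825 0.3224] flange top z 0.0941 normal [-0.0089  0.0009  1.    ] hull res mm [-1.8 -0.3  1.4] handle yaw deg -11.4 handle mean [0.4844 0.3215 0.1144]
scene lid - can: [-0.2204  0.795 ]
flange n 3285 centre [0.4805 0.3196] flange top z 0.0935 normal [ 0.0006 -0.0021  1.    ] hull res mm [-1.7 -0.2  1. ] handle yaw deg -10.9 handle mean [0.4795 0.3152 0.1152]
top lid - can: [0.8789 0.6154]
```

Large lid home: flange top 94 mm (95 expected), centred within 1 mm, level. Now the small lid.

Request:
play_rows([
  [[0,0,0,-0.343,0.11,-0.021,60],[0,0,0,-0.343,0.11,-0.021,60],[0,0,0,-0.343,0.11,-0.021,60],[0,0,0,-0.343,0.11,-0.021,60],[0,0,0,-0.343,0.11,-0.021,60]],
])

```text
time: 10.73
tool_pos: [0.5014, 0.1406, 0.2364]
tcp_rot: [2.421, 1.998, 0.005]
wrist_force: [0.9, 0.3, 1.3]
width: 0.698
grip_force: 0.0
```

Request:
play_rows([
  [[0,0,0,-0.343,0.11,-0.021,60],[0,0,0,-0.343,0.11,-0.021,60],[0,0,0,-0.343,0.11,-0.021,60],[0,0,0,-0.343,0.11,-0.021,60],[0.148,-0.027,-0.076,-0.298,0.159,0.125,60]],
])

```text
time: 11.15
tool_pos: [0.5279, -0.0353, 0.2366]
tcp_rot: [-2.353, -2.017, 0.078]
wrist_force: [0.1, 1.0, 1.3]
width: 0.701
grip_force: 0.0
```

Request:
play_rows([
  [[0.148,-0.027,-0.076,-0.303,0.157,0.117,60],[0.148,-0.027,-0.076,-0.307,0.154,0.11,60],[0.148,-0.027,-0.076,-0.311,0.15,0.102,60],[0.148,-0.027,-0.075,-0.316,0.145,0.096,60],[0.148,-0.027,-0.076,-0.319,0.14,0.09,60]],
])

```text
time: 11.57
tool_pos: [0.5793, -0.1969, 0.1698]
tcp_rot: [-1.947, -2.028, 0.49]
wrist_force: [1.1, -0.1, -0.2]
width: 0.703
grip_force: 0.0
```

Request:
play_rows([
  [[0.148,-0.027,-0.076,-0.324,0.135,0.083,60],[0.148,-0.027,-0.075,-0.328,0.128,0.079,60],[0.148,-0.027,-0.076,-0.331,0.121,0.073,60],[0,0,0,0,0,0,60],[0,0,0,0,0,0,60]],
])

```text
time: 11.98
tool_pos: [0.6069, -0.2921, 0.1249]
tcp_rot: [-1.691, -1.991, 0.7]
wrist_force: [-0.6, 1.3, 0.3]
width: 0.705
grip_force: 0.0
```

```bash
python3 near.py S .163 .022 40 .02
```

```text
t 11.98 p [ 0.6069 -0.2921  0.1249] q [-0.32  0.75  1.19 -0.3   1.81 -0.46] F [-0.6  1.3  0.3] w 0.705 g 0.0
lid-frame TCP mm [ 4.7 -1.  97.4] rot err [-0.016 -0.003  0.001]
[[[-0.008,-0.002,0.001,0.002,-0.009,0.189,40.0],[-0.008,-0.001,0.0,0.002,-0.009,0.188,40.0],[-0.008,-0.002,0.001,0.002,-0.01,0.189,40.0],[-0.008,-0.002,0.0,0.003,-0.011,0.189,40.0]]]
end [ 0.5573 -0.2992  0.0683]
```

Request:
play_rows([
  [[-0.016,-0.003,0,0.002,-0.045,0.1,60],[-0.016,-0.003,0,0.002,0,0.2,50],[0,0,0,0.002,0,0.2,40],[0,0,0,0.002,0,0.2,40],[0,0,0,0,0,0,40]],
])

```text
time: 12.4
tool_pos: [0.5603, -0.2975, 0.081]
tcp_rot: [-1.707, -2.012, 0.686]
wrist_force: [-0.0, 0.4, -1.0]
width: 0.471
grip_force: 0.0
```

```bash
python3 near.py S .163 .013 40 .005
```

```text
t 12.4 p [ 0.5603 -0.2975  0.081 ] q [-0.35  0.69  1.36 -0.31  1.67 -0.45] F [-0.   0.4 -1. ] w 0.471 g 0.0
lid-frame TCP mm [-5.2  1.2 33.9] rot err [ 0.009  0.004 -0.001]
[[[0.004,0.002,0.0,-0.002,0.01,0.042,40.0],[0.003,0.001,-0.001,-0.002,0.01,0.042,40.0],[0.004,0.002,0.0,-0.003,0.01,0.042,40.0],[0.003,0.002,0.0,-0.002,0.011,0.042,40.0],[0.004,0.001,-0.001,-0.002,0.01,0.042,40.0]]]
end [ 0.5518 -0.3001  0.0612]
```

Request:
play_rows([
  [[0,0,0,0,0,0,40],[0,0,0,0,0,0,40],[0,0,0,0,0,0,40]],
])

```text
time: 12.65
tool_pos: [0.5652, -0.2989, 0.0835]
tcp_rot: [-1.711, -2.017, 0.685]
wrist_force: [-0.0, -0.0, -0.3]
width: 0.47
grip_force: 0.0
```

```bash
python3 near.py S .163 .013 40 .005
```

```text
t 12.65 p [ 0.5652 -0.2989  0.0835] q [-0.35  0.7   1.35 -0.31  1.67 -0.45] F [-0.  -0.  -0.3] w 0.47 g 0.0
lid-frame TCP mm [-3.1 -1.  38.8] rot err [ 0.015  0.008 -0.002]
[[[0.005,0.003,-0.001,0.002,0.005,0.043,40.0],[0.005,0.002,0.0,0.002,0.004,0.043,40.0],[0.005,0.003,-0.001,0.002,0.005,0.043,40.0],[0.004,0.003,-0.001,0.001,0.005,0.043,40.0],[0.005,0.002,-0.001,0.002,0.005,0.043,40.0]]]
[[[0.005,0.003,0.0,0.002,0.005,0.043,40.0]]]
end [ 0.5518 -0.3001  0.0613]
```

Request:
play_rows([
  [[0.014,0.006,0,0.005,0.015,0.04,40],[0.014,0.006,0,0.004,0.015,0.04,40],[0,0,0,0,0,0.04,40],[0,0,0,0,0,0.04,40],[0,0,0,0,0,0.04,40]],
])

```text
time: 13.07
tool_pos: [0.5529, -0.2996, 0.0624]
tcp_rot: [-1.699, -1.999, 0.694]
wrist_force: [-0.0, -0.3, -0.7]
width: 0.469
grip_force: 0.0
```

Request:
play_rows([
  [[0,0,0,0,0,0.03,40],[0,0,0,0,0,0,40],[0,0,0,0,0,0,40]],
])

```text
time: 13.32
tool_pos: [0.5511, -0.3, 0.0606]
tcp_rot: [-1.7, -1.999, 0.693]
wrist_force: [-0.5, -1.1, -0.4]
width: 0.471
grip_force: 0.0
```

```bash
python3 near.py S .163 .013 40 .005
```

```text
t 13.32 p [ 0.5511 -0.3     0.0606] q [-0.35  0.71  1.38 -0.31  1.65 -0.44] F [-0.5 -1.1 -0.4] w 0.471 g 0.0
lid-frame TCP mm [-0.1  0.3 12.1] rot err [-0.004 -0.001 -0.001]
[[[-0.009,-0.001,-0.002,-0.003,0.001,-0.009,40.0]]]
end [ 0.5518 -0.3001  0.0613]
```

Request:
play_rows([
  [[0,0,0,0,0,0,25],[0,0,0,0,0,0,15],[0,0,0,0,0,0,5],[0,0,0,0,0,0,5],[0,0,0,0,0,0,5]],
])

```text
time: 13.73
tool_pos: [0.5508, -0.3002, 0.0629]
tcp_rot: [-1.7, -1.998, 0.696]
wrist_force: [-2.2, -0.5, 5.1]
width: 0.139
grip_force: 80.9
```

```bash
python3 - <<'E'
from plan import *
p,R=cur();lz=-R[:,2]
plan(p,R,[(p+.08*lz,R),(np.array([.456,.118,.23]),toolR(lidR(np.radians(22.5))))],5,step=.033)
E
```

```text
t 13.73 p [ 0.5508 -0.3002  0.0629] q [-0.35  0.71  1.38 -0.31  1.65 -0.44] F [-2.2 -0.5  5.1] w 0.139 g 80.87865829467773
[[[0.0,0.0,0.0,0.0,0.0,-0.267,5],[0.0,0.0,0.0,0.0,0.0,-0.266,5],[0.0,0.0,0.0,0.0,0.0,-0.267,5],[-0.095,-0.011,-0.032,0.306,-0.089,-0.025,5],[-0.095,-0.011,-0.032,0.306,-0.083,-0.031,5]]]
[[[-0.096,-0.011,-0.032,0.308,-0.076,-0.036,5],[-0.095,-0.011,-0.031,0.309,-0.07,-0.042,5],[-0.095,-0.01,-0.032,0.31,-0.062,-0.046,5],[-0.095,-0.011,-0.032,0.31,-0.056,-0.051,5],[-0.095,-0.011,-0.032,0.311,-0.048,-0.055,5]]]
[[[-0.095,-0.011,-0.032,0.311,-0.04,-0.058,5],[-0.096,-0.011,-0.032,0.312,-0.032,-0.062,5],[-0.095,-0.011,-0.032,0.312,-0.025,-0.066,5],[-0.095,-0.011,-0.031,0.311,-0.016,-0.067,5],[-0.095,-0.011,-0.032,0.312,-0.008,-0.071,5]]]
[[[-0.095,-0.011,-0.032,0.311,0.0,-0.072,5],[-0.096,-0.011,-0.032,0.31,0.009,-0.073,5]]]
end [0.456 0.118 0.23 ]
```

Request:
play_rows([
  [[0,0,0,0,0,-0.267,5],[0,0,0,0,0,-0.267,5],[0,0,0,0,0,-0.267,5],[-0.095,-0.011,-0.032,0.306,-0.089,-0.025,5],[-0.095,-0.011,-0.032,0.306,-0.083,-0.031,5]],
])

```text
time: 14.15
tool_pos: [0.5821, -0.2337, 0.1368]
tcp_rot: [-1.719, -2.095, 0.604]
wrist_force: [0.1, 0.8, -1.6]
width: 0.137
grip_force: 80.4
```

Request:
play_rows([
  [[-0.095,-0.011,-0.032,0.308,-0.076,-0.036,5],[-0.095,-0.011,-0.032,0.309,-0.07,-0.042,5],[-0.095,-0.011,-0.032,0.31,-0.062,-0.046,5],[-0.095,-0.011,-0.032,0.31,-0.056,-0.051,5],[-0.095,-0.011,-0.032,0.311,-0.048,-0.055,5]],
])

```text
time: 14.57
tool_pos: [0.5277, -0.0855, 0.1765]
tcp_rot: [-1.745, -2.322, 0.369]
wrist_force: [0.4, 1.1, -1.2]
width: 0.132
grip_force: 80.4
```

Request:
play_rows([
  [[-0.095,-0.011,-0.032,0.311,-0.04,-0.058,5],[-0.096,-0.011,-0.032,0.312,-0.032,-0.062,5],[-0.095,-0.011,-0.032,0.312,-0.025,-0.066,5],[-0.095,-0.011,-0.032,0.311,-0.016,-0.067,5],[-0.095,-0.011,-0.032,0.312,-0.008,-0.071,5]],
])

```text
time: 14.98
tool_pos: [0.4758, 0.0608, 0.214]
tcp_rot: [-1.749, -2.536, 0.107]
wrist_force: [1.6, 0.6, -1.5]
width: 0.136
grip_force: 80.4
```

Request:
play_rows([
  [[-0.095,-0.011,-0.032,0.311,0,-0.072,5],[-0.096,-0.011,-0.032,0.31,0.009,-0.073,5],[0,0,0,0,0,0,5],[0,0,0,0,0,0,5],[0,0,0,0,0,0,5]],
])

```text
time: 15.4
tool_pos: [0.4558, 0.1177, 0.2284]
tcp_rot: [1.741, 2.613, 0.002]
wrist_force: [0.4, -0.4, -2.1]
width: 0.143
grip_force: 80.4
```

```bash
python3 - <<'E'
from workcell import vision
from h import *; from plan import *
p,R=cur(); print(R.round(3).tolist())
out=[]
for n,b in(("scene",(310,90,490,270)),("top",(200,180,380,360))):
    c=vision.read_camera(n); np.savez(f"{n}6.npz",**c)
    out.append(cv2.resize(c["image"][b[1]:b[3],b[0]:b[2],::-1],(400,400),interpolation=cv2.INTER_CUBIC))
cv2.imwrite("pics/hovS.png",np.hstack(out))
E
python3 fit.py 6 .049 .17 .30 "{'scene':(.4574,.1191),'top':(.4552,.117)}"
```

```text
t 15.4 p [0.4558 0.1177 0.2284] q [ 0.2  -0.15  1.99 -0.    1.3  -0.19] F [ 0.4 -0.4 -2.1] w 0.143 g 80.41266202926636
[[-0.385, 0.923, 0.002], [0.923, 0.385, -0.0], [-0.001, 0.002, -1.0]]
flange n 964 centre [0.4602 0.1176] flange top z 0.2467 normal [ 0.0112 -0.0009  0.9999] hull res mm [-1.5 -0.5  2.8] handle yaw deg 20.9 handle mean [0.4638 0.1162 0.2679]
scene lid - can: [ 2.7902 -1.5499]
flange n 676 centre [0.4566 0.1154] flange top z 0.2469 normal [ 0.0041 -0.0114  0.9999] hull res mm [-13.1  -0.6   0. ] handle yaw deg 31.8 handle mean [0.4691 0.0819 0.2683]
top lid - can: [ 1.445  -1.5651]
```

View pics/hovS.png

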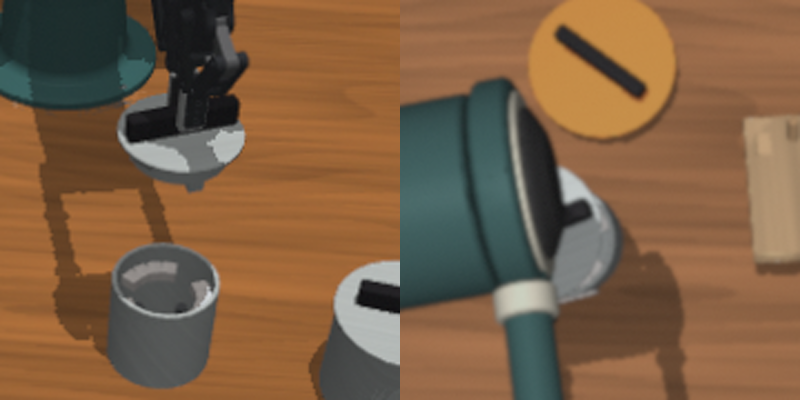

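Lug visible at (195,185), yaw as intended. Correct a 2 mm offset and descend.

Request:
play_rows([
  [[0,0,0,0.022,-0.014,0.2,5],[0,0,0,0,0,0.25,5],[0,0,0,0,0,0.25,5],[0,0,0,0,0,0.25,5],[0,0,0,0,0,0.2,5]],
])

```text
time: 15.92
tool_pos: [0.4535, 0.1182, 0.1106]
tcp_rot: [-1.745, -2.611, 0.002]
wrist_force: [0.1, -0.6, -2.5]
width: 0.137
grip_force: 80.4
```

Request:
play_rows([
  [[0,0,0,0,0,0.06,5],[0,0,0,0,0,0,5],[0,0,0,0,0,0,5],[0,0,0,0,0,0,5]],
])

```text
time: 16.25
tool_pos: [0.4557, 0.1195, 0.1088]
tcp_rot: [1.742, 2.611, 0.005]
wrist_force: [0.8, 0.6, -1.5]
width: 0.135
grip_force: 80.3
```

```bash
cat >look.py <<'E'
import sys
from workcell import vision
from h import *; from plan import *
p,R=cur(); print(R.round(3).tolist(),"lid origin z", p[2]-.012)
for n in("scene","top"): np.savez(f"{n}{sys.argv[1]}.npz",**vision.read_camera(n))
E
python3 look.py 7; python3 fit.py 7 .049 .09 .16 "{'scene':(.4574,.1191),'top':(.4552,.117)}"
```

```text
t 16.25 p [0.4557 0.1195 0.1088] q [ 0.2  -0.05  2.13  0.    1.06 -0.19] F [ 0.8  0.6 -1.5] w 0.135 g 80.27805089950562
[[-0.384, 0.924, 0.004], [0.924, 0.384, 0.001], [-0.001, 0.004, -1.0]] lid origin z 0.09675060739758481
flange n 856 centre [0.4581 0.1195] flange top z 0.1276 normal [ 0.002  -0.0044  1.    ] hull res mm [-1.8 -0.7  1.4] handle yaw deg 19.6 handle mean [0.4642 0.1165 0.1489]
scene lid - can: [0.7421 0.4205]
flange n 349 centre [0.4565 0.1178] flange top z 0.1262 normal [0.0049 0.0351 0.9994] hull res mm [-1.7 -0.5 -0. ] handle yaw deg -73.0 handle mean [0.4702 0.081  0.1488]
top lid - can: [1.3053 0.7615]
```

Request:
play_rows([
  [[0,0,0,0,-0.011,0.04,5],[0,0,0,0,0,0.05,5],[0,0,0,0,0,0.05,5],[0,0,0,0,0,0.05,5],[0,0,0,0,0,0.03,5]],
])

```text
time: 16.77
tool_pos: [0.4524, 0.1191, 0.0843]
tcp_rot: [1.743, 2.613, 0.001]
wrist_force: [-0.3, -0.0, -1.5]
width: 0.133
grip_force: 80.3
```

Request:
play_rows([
  [[0,0,0,0,0,0,5],[0,0,0,0,0,0,5]],
])

```text
time: 16.93
tool_pos: [0.4527, 0.1191, 0.0848]
tcp_rot: [1.743, 2.613, 0.001]
wrist_force: [0.7, 0.4, -2.1]
width: 0.136
grip_force: 80.3
```

```bash
python3 look.py 8; python3 fit.py 8 .049 .075 .16 "{'scene':(.4574,.1191),'top':(.4552,.117)}"
```

```text
t 16.93 p [0.4527 0.1191 0.0848] q [ 0.2  -0.02  2.15  0.    1.01 -0.19] F [ 0.7  0.4 -2.1] w 0.136 g 80.29306054115295
[[-0.384, 0.923, 0.001], [0.923, 0.384, 0.0], [0.0, 0.001, -1.0]] lid origin z 0.07280228813652435
flange n 836 centre [0.455  0.1192] flange top z 0.1037 normal [0.0089 0.0005 1.    ] hull res mm [-2.3 -1.1  4. ] handle yaw deg 19.8 handle mean [0.4618 0.1149 0.1249]
scene lid - can: [-2.4499  0.0839]
flange n 302 centre [0.4534 0.1172] flange top z 0.1036 normal [0.0009 0.0006 1.    ] hull res mm [-1.4 -0.5 -0.2] handle yaw deg -83.6 handle mean [0.4679 0.0805 0.1256]
top lid - can: [-1.8168  0.2356]
```

Request:
play_rows([
  [[0,0,0,-0.009,0.018,0,5],[0,0,0,0,0,0.015,5],[0,0,0,0,0,0.015,5]],
])

```text
time: 17.28
tool_pos: [0.4556, 0.1191, 0.0826]
tcp_rot: [1.742, 2.612, 0.004]
wrist_force: [0.3, -0.2, -0.9]
width: 0.133
grip_force: 80.3
```

Request:
play_rows([
  [[0,0,0,0,0,0.015,5],[0,0,0,0,0,0,5]],
])

```text
time: 17.45
tool_pos: [0.4548, 0.119, 0.0804]
tcp_rot: [1.743, 2.613, 0.002]
wrist_force: [-1.0, -0.3, -1.7]
width: 0.136
grip_force: 80.3
```

No contact at about 68 mm: below the ledge. Continue.

Request:
play_rows([
  [[0,0,0,0,0,0.012,5],[0,0,0,0,0,0.012,5],[0,0,0,0,0,0,5]],
])

```text
time: 17.7
tool_pos: [0.4549, 0.119, 0.0781]
tcp_rot: [1.743, 2.613, 0.002]
wrist_force: [0.6, -0.1, -1.0]
width: 0.139
grip_force: 80.3
```

Request:
play_rows([
  [[0,0,0,0,0,0.01,5],[0,0,0,0,0,0,5]],
])

```text
time: 17.87
tool_pos: [0.455, 0.119, 0.0772]
tcp_rot: [1.742, 2.613, 0.002]
wrist_force: [-0.7, -0.2, -0.8]
width: 0.136
grip_force: 80.3
```

Request:
play_rows([
  [[0,0,0,0,0,0.008,5],[0,0,0,0,0,0,5],[0,0,0,0,0,0,20],[0,0,0,0,0,0,40],[0,0,0,0,0,0,40]],
])

```text
time: 18.28
tool_pos: [0.4555, 0.1191, 0.077]
tcp_rot: [1.742, 2.612, 0.004]
wrist_force: [-0.3, -1.3, 0.0]
width: 0.464
grip_force: 0.0
```

Request:
play_rows([
  [[0,0,0,0,0,-0.15,40],[0,0,0,0,0,-0.3,40],[0,0,0,0,0,-0.4,40],[0,0,0,-0.2,0,-0.35,40],[0,0,0,-0.4,0,0,40]],
])

```text
time: 18.7
tool_pos: [0.4828, 0.0662, 0.2056]
tcp_rot: [1.731, 2.608, 0.019]
wrist_force: [2.0, 0.1, 0.3]
width: 0.468
grip_force: 0.0
```

Request:
play_rows([
  [[0,0,0,-0.4,0,0,40],[0,0,0,-0.4,0,0,40],[0,0,0,-0.2,0,0,40],[0,0,0,0,0,0,40],[0,0,0,0,0,0,40]],
])

```text
time: 19.12
tool_pos: [0.5166, -0.0297, 0.1967]
tcp_rot: [1.746, 2.61, 0.003]
wrist_force: [-0.2, -0.0, -0.3]
width: 0.469
grip_force: 0.0
```

```bash
python3 look.py 9; python3 fit.py 9 .049 .075 .16 "{'scene':(.4574,.1191),'top':(.4552,.117)}"; python3 fit.py 9 .063 .075 .16 "{'scene':(.4827,.3216),'top':(.4796,.319)}"
python3 -c "
from h import *
cv2.imwrite('pics/end.png',load('scene',9)['image'][:,:,::-1])"
```

```text
t 19.12 p [ 0.5166 -0.0297  0.1967] q [-0.11 -0.03  1.94  0.    1.23 -0.5 ] F [-0.2 -0.  -0.3] w 0.469 g 0.0
[[-0.382, 0.924, 0.002], [0.924, 0.382, 0.001], [0.0, 0.002, -1.0]] lid origin z 0.1847167326965525
flange n 936 centre [0.4577 0.1197] flange top z 0.0941 normal [-0.0004 -0.0033  1.    ] hull res mm [-2.5 -0.7  2.3] handle yaw deg 22.6 handle mean [0.4607 0.1188 0.1149]
scene lid - can: [0.3051 0.6031]
flange n 1576 centre [0.4557 0.1173] flange top z 0.0934 normal [0.0006 0.     1.    ] hull res mm [-3.6 -0.5  0.2] handle yaw deg 23.0 handle mean [0.4534 0.1201 0.1155]
top lid - can: [0.4503 0.2719]
flange n 1925 centre [0.4822 0.3229] flange top z 0.094 normal [-0.0082  0.0023  1.    ] hull res mm [-2.1  0.2  2.9] handle yaw deg -11.0 handle mean [0.4848 0.3217 0.1145]
scene lid - can: [-0.5117  1.31  ]
flange n 3302 centre [0.4804 0.3194] flange top z 0.0935 normal [-0.0023  0.0012  1.    ] hull res mm [-1.3 -0.2  1.2] handle yaw deg -10.9 handle mean [0.4799 0.3172 0.1155]
top lid - can: [0.8077 0.447 ]
```

View pics/end.png

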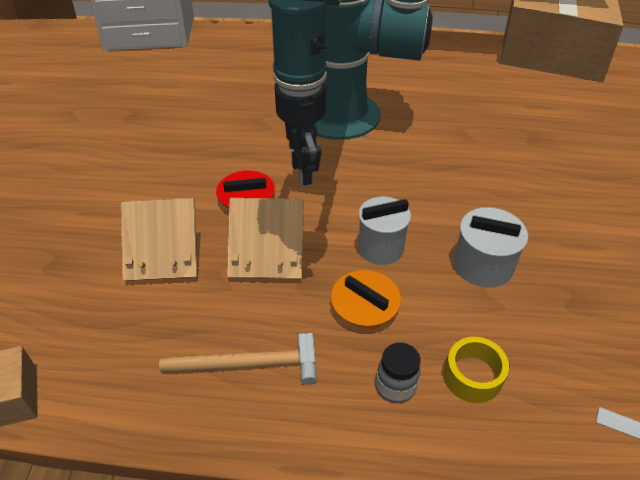

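Both lids lie flat on their cans, small at (384,215) and large at (492,232). The bystanders are where they were and the gripper is clear at (305,180). Handing in.

```bash
python3 -c "
from workcell import bot
print(bot.finish_job())"
```

```text
the job is handed in; nothing more can be done
None
```

Job handed in at about 19 s of the 64 s allowed; no verdict was returned. By camera, both lids lie level and fully home on their own cans (flange tops about 94 mm against 95 expected, within about 1.5 mm of centre), the bystanders look unmoved, and the gripper is clear.

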